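# Draw the release board out from under a glued blank

## Robot

A 7-joint arm with a two-finger parallel gripper is mounted at the origin on the work surface. World frame = base frame: x ahead of the robot, y to its left, z up, the work surface at z = 0. Lengths are in m, angles in degrees, forces in N, time in s.
With the tool pointing down it reaches from about 0.425 to 0.825 m from the base axis. Payload 3.6 kg.
Tool frame: the origin (TCP) lies midway between the tips of the shut fingers; the grasp point (between the pads) lies 19 mm behind it; z points along the fingers, y is the line along which they close (so a half turn about z gives the same grasp; the last joint's range is limited). The gripper opens to 85 mm and grips with 20 to 120 N. Pads are 22 mm wide; open, the fingers measure 114 mm over their backs; the gripper's body (76 mm by 85 mm) begins 54 mm behind the grasp point. The pads swing forward as they close: fully open they stand 13 mm farther back than shut.
Start: joints at [70.846, 35.231, -0.722, 81.555, 0.464, 63.22, -2.315], TCP at [0.197, -0.619, 0.231] pointing down, gripper open.
Joint ranges: [-178.69, 178.69], [-17.37, 117.87], [-77.05, 75.6], [15.02, 138.74], [-78.02, 258.01], [0.78, 113.62], [-162.83, 162.83]. Speed limits (degrees/s): [159.86, 159.86, 180, 180, 180, 180, 180].

## Interface

Orientations are given as [roll, pitch, yaw] about the fixed x, y, z axes, in that order (R = Rz(yaw) Ry(pitch) Rx(roll)).
In Python, from station import env, move_gripper, read_camera, camera_info, job gives the robot as it stands. The module is installed in compiled form; this text tells all that it offers. Calls block until the motion is done:
- env.goto(position, orientation): joint-space move of the TCP to a pose.
- env.line_to(position, ori=None, vel=0.15, contact_N=None): straight line of the TCP; ori=None keeps the orientation; vel is the mean speed in m/s. With contact_N (N) it stops when the force on the tool has changed by that much, and returns True; else False.
- env.set_joints(angles): joint-space move.
- move_gripper(opening, strength=None): opening from 0.0 (shut) to 1.0 (fully open); strength is the grip in N (None keeps the last); returns when the fingers have stopped.
- env.wait(seconds).
- env.inverse_kinematics(position, orientation): joint angles nearest the present ones, or None.
- env.observe(): the state.
- read_camera(name): name is "scene" or "top" or "wrist"; returns (picture, depth): 400x640x3 uint8, red, green, blue; 400x640 float32, m along the optical axis (not along the pixel's ray), 0 where there is no reading.
- camera_info(name): a dict with "fx", "fy", "cx", "cy" (pixels), "xyz" and "attitude" of the camera in the world. Camera axes: x right, y up, looking along -z (the intrinsics and any distortion apply to the point x, -y, -z); pixel columns grow to the right and rows downward; lengths in m; the calibration is good to about 2 mm. A picture is of the moment at which its call begins: read the wrist's pose just before it. camera_info takes no time and is no camera call; for the wrist camera it gives the pose at the moment of the call.
A pose or a line that the arm cannot do raises env.Unreachable and nothing moves.
- job.hand_in(): hands the job in; it is judged then, once.
The state is a dict: "t": time; "joints": joint angles; "dq": joint speeds; "joint_efforts": joint torques, N m; "ee_pos": TCP position; "tcp_rot": TCP orientation; "ft_force": force on the tool from outside, world axes, zero at the start; "torque": the same for the moment, N m; "grip_width": opening from 0.0 (shut) to 1.0 (fully open); "gripper_force": force on a finger pad.
Only numpy, scipy, OpenCV 4.12 (cv2) and the standard library are available. Lean on these libraries where they do the work, as an engineer would, in place of code of your own. Each camera call takes 0.05 s, during which the arm holds its last target. There are 200 camera calls.

## Task

On the gluing jig, slide the stop up until it just meets the weighted blank, then draw the thin release board out from under the blank by its cleat, so that the blank comes down flat on the jig without being shifted and its weight stays on top. Then lay the board flat in the metal tray, cleat up, and slide the stop back to the rear end of its travel. Leave the other things on the bench alone.

Things in the scene. Friction and masses are not known exactly. Their poses are not given: they have to be found in the camera images.
- jig: Gluing jig fixed to the bench: a flat grey base plate 180 (x) by 320 (y) by 12 mm thick; origin at the centre of its underside on the bench (z 0), so the plate's top is 12 mm above it. Its y axis runs lengthwise, from the open end (-y) to the end where the blank lies (+y). Two dark wood rails 20 wide and 10 mm high lie on the plate at x = -64 and +64 mm, from y = -115 to +30 mm; the board slides between them (108 mm apart)
- stop (a joint): Sliding stop of the jig: position in m along the jig's +y, 0 = fully back (rear end of its travel, away from the blank), 0.085 = end of travel. It stays where it is left; a steady friction of about 11 N must be overcome to slide it, and it does not lift off
- stop_post (a point): Centre of the stop's upright square grip post, 24 by 24 mm, whose sides are parallel to the jig's x and y axes; it stands 32 mm above the stop's bar: this point is at half its height, 65 mm above the bench; the post's top is 81 mm and the bar's top 50 mm above the bench
- stop_front (a point): Centre of the stop's front face (the one looking to +y, at the blank). The stop's bar is 148 mm long (jig x), 30 mm deep (jig y), and bridges the board, its underside 22 mm and top 50 mm above the bench; the post stands in the middle of the bar, 15 mm behind this face
- board_cleat (a point): Centre of the cleat of the release board. The board is plain thin plywood, 90 wide, 200 long and 6 mm thick, 0.11 kg, lying on the jig's plate; the cleat is a wooden batten glued on its top, across the full width at the open end, 22 mm thick (board y) and 28 mm high (14 mm above and below this point; this point is 20 mm above the board's underside). Axes are the board's: y along the board from cleat to tail, z up; the board's centre is 89 mm from here along +y
- board_mid (a point): Centre of the release board's thin plate (length, width, thickness), axes as for the cleat
- board_tail (a point): Middle of the board's tail edge, the end opposite to the cleat, 189 mm from the cleat's centre; at the start it is under the blank
- blank_near (a point): Centre of the blank's side face that looks at the stop (-y side). The blank is a glued block of wood 140 (x) by 90 (y) by 42 mm high, about 0.36 kg, lying with its axes along those of the jig; at the start it rests on the board, of which about 80 mm lies beneath it
- blank_mid (a point): Centre of the blank; 39 mm above the bench at the start, on the board, and 33 mm when the blank lies on the plate
- weight_mid (a point): Centre of the dark iron weight standing loose on top of the blank: 62 mm across, 24 mm high, about 0.3 kg
- tray: Flat dark metal tray fixed on the bench, 270 (x, lengthwise) by 140 (y) mm outside, walls 5 mm thick and 16 mm high in all, floor 5 mm thick; origin at the centre of its underside on the bench
- glue: Bystander: white glue bottle, 60 mm across, 170 mm high, upright; origin at its foot
- offcut: Bystander: dark wood block 60 by 75 by 50 mm; origin at the centre of its underside
- drill: Bystander: cordless drill lying on its side; origin under the motor housing
Things that resemble listed ones, but are neither listed nor needed, are in the scene too. Of the things like the part that bears weight_mid, leave any that is green or purple; of the rest the smaller one is meant.

How it is judged (in metres and radians):
On the way, in this order (a step that is already met when the one before it is completed fails the run):
1. the stop's front face stands within 6 mm of the blank, the board still under it (y of blank_near in the frame of stop_front below 0.006 m and y of board_tail in the frame of blank_near above 0.05 m), for 0.2 s.
2. the board is drawn out clear of the blank, which lies flat on the jig plate (y of board_tail in the frame of blank_near below 0 m and angle between blank_mid's own z axis and vertical below 0.03 rad and height (world z) of blank_mid below 0.0355 m), for 0.2 s.
At the end, for the whole second after the job is handed in: Board flat on the tray floor, cleat up, centred within 40 mm lengthwise, 30 mm across; stop within 10 mm of its rear end; blank flat on the jig plate, within 16 mm of its start (6 mm drop included), within 7 degrees of the jig; weight upright on it, within 22 mm of its start (x of board_mid in the frame of tray between -0.04 and 0.04 m and y of board_mid in the frame of tray between -0.03 and 0.03 m and z of board_mid in the frame of tray between 0.004 and 0.012 m and angle between each of board_mid, weight_mid's own z axis and vertical below 0.05 rad and value of joint stop below 0.01 m and angle between blank_mid's own z axis and vertical below 0.03 rad and height (world z) of blank_mid below 0.0355 m and distance of blank_mid from where it was at the start of the episode below 0.016 m and angle between the y axis of blank_mid and the y axis of jig, either way round below 0.12 rad and distance of weight_mid from where it was at the start of the episode below 0.022 m and horizontal distance between weight_mid and blank_mid below 0.04 m); the robot touches nothing.
It fails at once if the blank was shifted by more than 20 mm or tipped by more than 17 degrees (distance of blank_mid from where it was at the start of the episode above 0.02 m or angle between blank_mid's own z axis and vertical above 0.3 rad).
It fails at once if a bystander (glue bottle, offcut, drill) was moved by more than 30 mm (distance of any of glue, offcut, drill from where it was at the start of the episode above 0.03 m).
It also fails if it takes over 72 s, if anything falls off the work surface, if the arm or the gripper's body presses on something with over 40 N, if the wrist force passes 120 N, or if a joint passes its speed limit or range.

## Working session

There is one attempt and no reset: what is moved stays moved. The work goes in short steps, each a Python script; the robot and the scene stay as the last script left them, time stands still between calls to the robot, and variables do not carry over. Pictures are saved under pics/ and viewed, at most 10 in all, crops included, and the job is handed in when it is done.

```bash
mkdir -p pics
cat > h.py <<'E'
import numpy as np, cv2
from scipy.spatial.transform import Rotation as R
from station import env, move_gripper, read_camera, camera_info, job
def cam(name):
    i=camera_info(name); p,d=read_camera(name); return p,d,i
def rot(i):
    a=np.array(i["attitude"],float)
    return a if a.shape==(3,3) else R.from_euler('xyz',a,degrees=True).as_matrix()
def cloud(d,i):
    v,u=np.mgrid[:400,:640]
    c=np.stack([(u-i["cx"])/i["fx"]*d,-(v-i["cy"])/i["fy"]*d,-d],-1)
    return c@rot(i).T+np.array(i["xyz"])
def onplane(u,v,z,i):
    r=rot(i)@np.array([(u-i["cx"])/i["fx"],-(v-i["cy"])/i["fy"],-1]); o=np.array(i["xyz"])
    return o+r*(z-o[2])/r[2]
def save(n,p): cv2.imwrite(f"pics/{n}.png",p[...,::-1])
E
python3 - <<'E'
from h import *
for n in("scene","top"):
    p,d,i=cam(n); save(n,p); np.savez(n,p=p,d=d); print(n,i)
print(camera_info("wrist")); s=env.observe(); print(s["t"],s["ee_pos"],s["tcp_rot"])
E
```

```text
scene {'fx': 372.34480648062896, 'fy': 372.34480648062896, 'cx': 318.6915997326003, 'cy': 196.22856707757367, 'xyz': array([1.16042537, 0.29274797, 0.7236006 ]), 'attitude': array([ 46.70987773,  -0.31710701, 111.80999361])}
top {'fx': 413.2782374606305, 'fy': 413.2782374606305, 'cx': 314.8973803028451, 'cy': 194.9737749478803, 'xyz': array([0.3324041 , 0.07776808, 1.21230064]), 'attitude': array([  8.29114782,  -1.58156482, -89.80027668])}
{'fx': 328.07090152717916, 'fy': 328.07090152717916, 'cx': 323.2142616521519, 'cy': 202.70208159297567, 'xyz': array([ 0.26544555, -0.59680325,  0.37367813]), 'attitude': array([-16.66850696,   0.14883934, -72.2686791 ])}
0.1 [ 0.19671297 -0.61879297  0.23024501] [-1.79865041e+02  4.15240795e-03  1.76401820e+01]
```

View pics/scene.png

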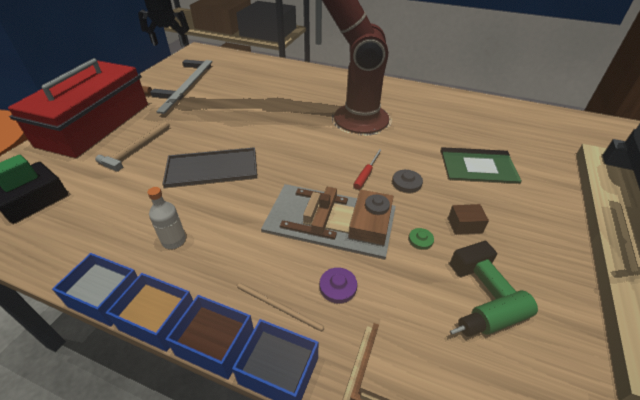

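View pics/top.png

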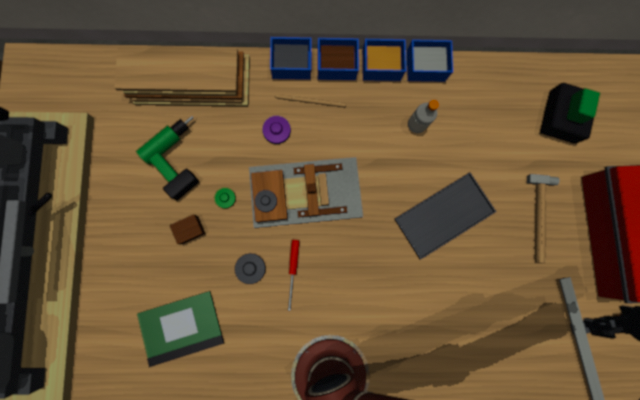

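The scene view shows the jig at (330,218), with the weight on the blank at (377,203), the tray at (210,167) and the glue bottle at (165,220). In the top view these are the jig (305,192), tray (445,215), drill (165,160), offcut (187,230) and glue (423,118).

Candidate weights in the top view are dark on the blank (265,200), a larger dark one on the bench (250,268), green (225,198) and purple (277,130). The one on the blank fits, being the smaller of the dark two. I'll confirm it in a crop and measure.

Run:
```python
from h import *
f=np.load("top.npz"); p,d=f["p"],f["d"]; i=camera_info("top"); X=cloud(d,i)
save("crop",cv2.resize(p[140:290,190:370],None,fx=4,fy=4,interpolation=cv2.INTER_CUBIC))
def comp(name,lo,hi,box,extra=None):
    u0,u1,v0,v1=box; m=np.zeros(d.shape,np.uint8); m[v0:v1,u0:u1]=1
    m&=((X[...,2]>lo)&(X[...,2]<hi)&(d>0)).astype(np.uint8)
    if extra is not None: m&=extra.astype(np.uint8)
    n,l,s,c=cv2.connectedComponentsWithStats(m,connectivity=4)
    for k in range(1,n):
        if s[k,4]<25: continue
        P=X[l==k]; r=cv2.minAreaRect((P[:,:2]*1000).astype(np.float32))
        print(name,s[k,4],c[k].round(),"med",np.median(P,0).round(4),"rect",np.round(r[0],1),np.round(r[1],1),round(r[2],1))
J=(235,370,150,235)
comp("weight",.072,.1,J); comp("blanktop",.052,.067,J); comp("stop",.043,.09,J);comp("cleat",.036,.05,(300,370,150,235));comp("rails",.018,.026,J);comp("plate+",.008,.1,J)
hsv=cv2.cvtColor(p,cv2.COLOR_RGB2HSV)
comp("tray",-.01,.03,(385,505,165,265),hsv[...,1]<70)
comp("bigweight",.008,.1,(230,270,250,290))
comp("glue",.02,.2,(400,445,90,140))
comp("shaft",.008,.1,(280,305,235,315))
```

```text
weight 76 [311. 187.] med [0.5201 0.058  0.0805] rect [519.6  57.9] [23.4 22.3] 0.4
weight 339 [265. 200.] med [0.4832 0.1847 0.0752] rect [483.5 185.2] [59.9 58.6] 45.6
blanktop 1197 [269. 193.] med [0.5166 0.1718 0.0597] rect [501.2 178.5] [140.4  90. ] 6.7
stop 536 [311. 189.] med [0.5143 0.0579 0.05  ] rect [520.9  58.4] [148.   30.1] 6.0
stop 1597 [268. 195.] med [0.4987 0.1772 0.0605] rect [501.2 178.4] [140.5  90.1] 6.6
stop 211 [323. 188.] med [0.5226 0.0231 0.0458] rect [523.4  23.7] [89.6 22. ] 6.2
cleat 61 [311. 176.] med [0.5572 0.0577 0.0479] rect [559.3  58.8] [21.  42.4] 80.1
cleat 235 [323. 188.] med [0.5226 0.0231 0.0455] rect [523.3  23.8] [89.6 22. ] 6.1
cleat 121 [312. 205.] med [0.4736 0.0543 0.0484] rect [474.1  54.3] [56.2 28.5] 0.4
rails 172 [328. 167.] med [0.5897 0.0071 0.0219] rect [590.4   8.4] [20.8 81.3] 5.5
rails 71 [298. 170.] med [0.5801 0.0954 0.0221] rect [581.4  95.4] [20.1 30.6] 4.9
rails 35 [287. 187.] med [0.5295 0.127  0.02  ] rect [532.3 127.4] [17.4 29.9] 61.2
rails 30 [297. 196.] med [0.503  0.0976 0.0192] rect [503.2  99.7] [36.4 13.2] 8.5
rails 29 [297. 204.] med [0.4797 0.0973 0.0203] rect [480.6  95.4] [14.7 28.3] 15.6
rails 180 [332. 210.] med [ 0.4626 -0.0044  0.022 ] rect [463.1  -5.1] [19.9 81.4] 5.8
rails 70 [302. 213.] med [0.4534 0.0826 0.0226] rect [454.5  82.6] [20.7 29.2] 1.1
plate+ 6422 [304. 191.] med [0.5138 0.0772 0.0185] rect [519.4  74.5] [180.9 320.4] 6.0
tray 4173 [445. 215.] med [ 0.4514 -0.3384  0.0048] rect [ 451.8 -337.4] [137.2 269.4] 31.2
bigweight 752 [249. 268.] med [0.2964 0.2302 0.0207] rect [296.1 231.7] [84.  85.5] 0.2
glue 624 [423. 115.] med [ 0.7213 -0.2541  0.1105] rect [ 729.4 -260.8] [59.9 51.6] 45.6
shaft 379 [293. 263.] med [0.3188 0.1097 0.0216] rect [280.8 110.9] [ 25.4 197.6] 85.4
```

View pics/crop.png

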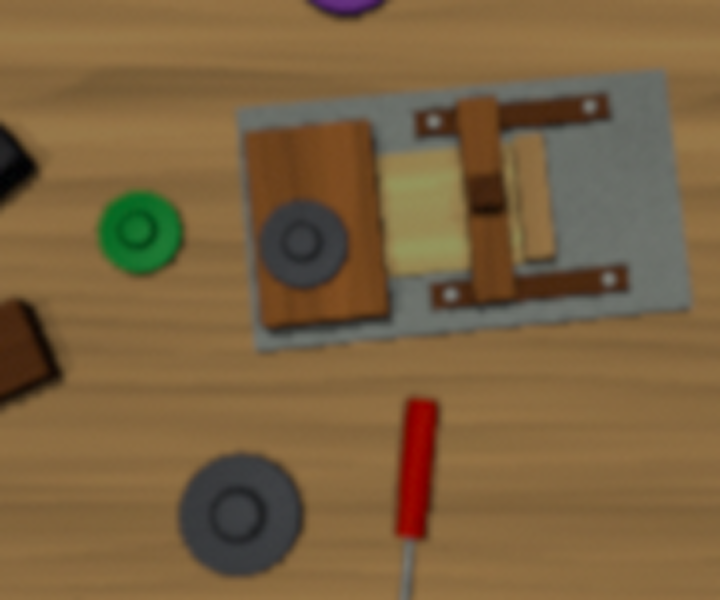

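The crop confirms it: the weight on the blank (crop 302,240) is dark and clearly smaller than the dark disc at (240,515), and the other two are green and purple.

Measured poses:

| Item | Measurement |
|---|---|
| Jig | centre (519.4, 74.5), yaw 6.0° |
| Stop to blank gap | about 61.5 mm |
| Tray | long axis at 121.2°, centre (451.8, -337.4) |

Next I grip the post and slide the stop up.

```bash
cat >> h.py <<'E'
JC=np.array([.5194,.0745]); JY=np.radians(6.0)
ex=np.array([np.cos(JY),np.sin(JY)]); ey=np.array([-ex[1],ex[0]])
def W(x,y,z): return np.r_[JC+x*ex+y*ey,z]          # jig x,y -> world
def tojig(p): q=np.asarray(p)[:2]-JC; return np.array([q@ex,q@ey])
def rects(lo,hi,box=(235,370,150,235)):
    p,d,i=cam("top"); X=cloud(d,i); m=np.zeros(d.shape,np.uint8); u0,u1,v0,v1=box
    m[v0:v1,u0:u1]=((X[...,2]>lo)&(X[...,2]<hi)&(d>0))[v0:v1,u0:u1]
    n,l,s,c=cv2.connectedComponentsWithStats(m,connectivity=4); out=[]
    for k in range(1,n):
        if s[k,4]<60: continue
        P=X[l==k]; r=cv2.minAreaRect((P[:,:2]*1000).astype(np.float32))
        out.append((tojig(np.array(r[0])/1000).round(4),np.round(r[0],1),np.round(r[1],1),round(r[2],1),P[:,2].mean().round(4)))
    return p,out
def st(t=""):
    s=env.observe(); print(t,"t",round(s["t"],2),"p",np.round(s["ee_pos"],4),"F",np.round(s["ft_force"],1),"w",round(s["grip_width"],3),"j7",round(s["joints"][6],1)); return s
E
python3 - <<'E'
from h import *
for psi in(96,-84,6,186):
    for q in(W(0,-.016,.2),W(0,.044,.055),W(-.008,-.18,.025),[.498,-.4135,.02]):
        j=env.inverse_kinematics(list(q),[180,0,psi]); print(psi,None if j is None else np.round(j,0))
psi=min((96,-84),key=lambda a:abs((env.inverse_kinematics(list(W(0,-.016,.2)),[180,0,a]) if env.inverse_kinematics(list(W(0,-.016,.2)),[180,0,a]) is not None else [999]*7)[6]))
print(psi); o=[180,0,psi]
move_gripper(.6,60)
env.goto(list(W(0,-.0162,.17)),o); st("hover")
env.line_to(list(W(0,-.0162,.056)),vel=.1); st("down")
move_gripper(0,60); st("grip")
s=env.observe()["ee_pos"]; print(tojig(s))
env.line_to(list(np.r_[s[:2]+.057*ey,.056]),vel=.05); st("slid")
p,o=rects(.043,.09); save("slid",cv2.resize(p[140:260,220:380],None,fx=4,fy=4)); [print(k) for k in o]
E
```

```text
96 [ 12.  29. -31. 104.  18.  52. -21.]
96 [ -3.  40. -19. 111.  23.  32. -31.]
96 [ 21.  44. -19. 110.  26.  30. -10.]
96 [ 46.  50. -14.  92.  17.  40.  29.]
-84 [ -47.   40.   65.  106.  -42.   62. -140.]
-84 [ 22.  57. -66. 111.  63.  59. 112.]
-84 [  -4.   44.   21.  111.  -29.   30. -137.]
-84 [  25.   51.   23.   93.  -27.   42. -114.]
6 [   1.   27.  -14.  104.    8.   50. -101.]
6 [ -14.   39.   -2.  112.    3.   30. -102.]
6 [  9.  42.   0. 111.  -1.  27. -75.]
6 [ 37.  49.   1.  93.  -1.  39. -45.]
186 [ 23.  34. -50. 104.  30.  57.  57.]
186 [  4.  42. -30. 111.  34.  36.  48.]
186 [ 31.  47. -36. 110.  44.  38.  63.]
186 [ 58.  54. -37.  92.  41.  48. 100.]
96
hover t 3.2 p [0.5214 0.0571 0.1699] F [-0.1  1.7 -0.3] w 0.601 j7 -22.4
down t 4.49 p [0.5216 0.0585 0.0566] F [-0.1  0.2 -0.3] w 0.6 j7 -28.9
grip t 4.85 p [0.5192 0.0581 0.0565] F [-4.  -0.5  5.9] w 0.266 j7 -28.9
[-0.00192218 -0.01633255]
slid t 6.14 p [0.5139 0.1082 0.0565] F [  1.  -10.1   5.2] w 0.274 j7 -34.3
(array([-0.007 ,  0.1057]), array([501.4, 178.9]), array([141. ,  90.5]), 7.0, np.float64(0.0644))
(array([-0.056,  0.034]), array([460.2, 102.4]), array([36.9, 28.4]), 0.4, np.float64(0.0498))
```

Run:
```python
from h import *
cmd=-.0163+.057; tgt=.0437
for k in range(4):
    e=tojig(env.observe()["ee_pos"]); 
    if tgt-e[1]<.0006: break
    cmd+=tgt-e[1]; x=e[0]
    env.line_to(list(W(-.0019,cmd,.056)),vel=.03); env.wait(.2); print(k,tojig(env.observe()["ee_pos"]).round(4)); st()
p,o=rects(.052,.067); [print(k) for k in o]
move_gripper(.5); st("open")
env.line_to(list(W(0,.044,.17)),vel=.15)
env.goto(list(W(-.0005,-.2,.17)),[180,0,6]); st("back")
p,o=rects(.043,.09); save("slid2",cv2.resize(p[140:260,220:380],None,fx=4,fy=4)); [print(k) for k in o]
```

```text
0 [-0.002   0.0441]
 t 6.87 p [0.5128 0.1181 0.0565] F [ 0.5 -9.7  5.5] w 0.269 j7 -35.2
(array([-0.0082,  0.1042]), array([500.3, 177.3]), array([138.8,  92.5]), 6.8, np.float64(0.0597))
open t 7.24 p [0.5129 0.1237 0.0563] F [ 1.  -3.1  1.9] w 0.498 j7 -35.3
back t 9.12 p [ 0.5397 -0.1223  0.1693] F [ 1.   1.3 -0.3] w 0.501 j7 -75.8
(array([-0.0023,  0.0899]), array([507.7, 163.6]), array([150.4, 121.7]), 6.4, np.float64(0.0611))
(array([-0.0015, -0.0508]), array([523.2,  23.8]), array([89.5, 21.7]), 6.0, np.float64(0.0461))
```

View pics/slid2.png

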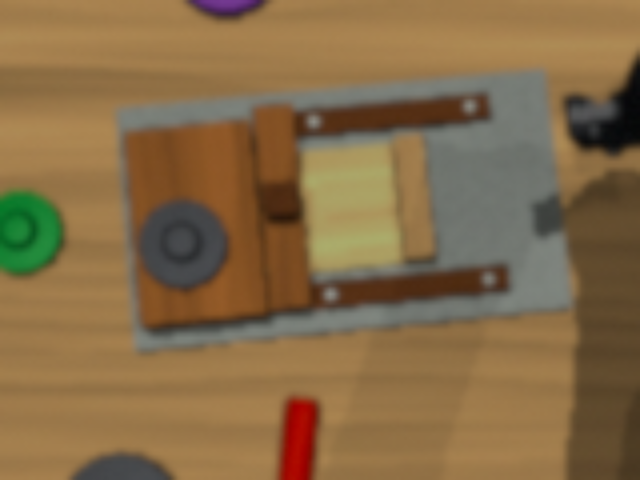

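The stop bar (crop 280,205) is next to the blank (195,225) with a gap of about 1.4 mm, and the blank hasn't moved. The cleat is clear at (413,197), so I grip it and draw the board.

Run:
```python
from h import *
move_gripper(.6,90)
env.goto(list(W(-.0015,-.0508,.12)),[180,0,6])
env.line_to(list(W(-.0015,-.0508,.025)),vel=.1,contact_N=8); st("down")
move_gripper(0,90); s=st("grip"); e=tojig(s["ee_pos"]); z=s["ee_pos"][2]; print(e)
env.line_to(list(W(e[0],e[1]-.03,z)),vel=.05); st("30")
p,o=rects(.043,.09,(235,310,150,235)); [print(k) for k in o]
env.line_to(list(W(e[0],e[1]-.118,z)),vel=.06); env.wait(.3); s=st("out"); print(tojig(s["ee_pos"]))
p,o=rects(.043,.09,(235,310,150,235)); [print(k) for k in o]; save("out",cv2.resize(p[130:270,200:400],None,fx=4,fy=4))
```

```text
down t 11.19 p [0.5237 0.0237 0.0255] F [ 0.1 -0.1  0.5] w 0.602 j7 -92.8
grip t 11.57 p [0.5237 0.0232 0.026 ] F [-1.3 -0.8  4.5] w 0.237 j7 -92.8
[-0.00106944 -0.05146362]
30 t 12.34 p [ 0.5266 -0.0033  0.026 ] F [-1.3  5.8  0.6] w 0.236 j7 -90.1
(array([-0.0017,  0.0891]), array([508.4, 163. ]), array([151.3, 119.7]), 6.1, np.float64(0.0611))
out t 14.31 p [ 0.5361 -0.0941  0.0261] F [-0.2 -0.8  1.3] w 0.236 j7 -82.4
[-0.00101532 -0.16944403]
(array([-0.0019,  0.0893]), array([508.2, 163.1]), array([151.3, 120. ]), 6.0, np.float64(0.0567))
```

View pics/out.png

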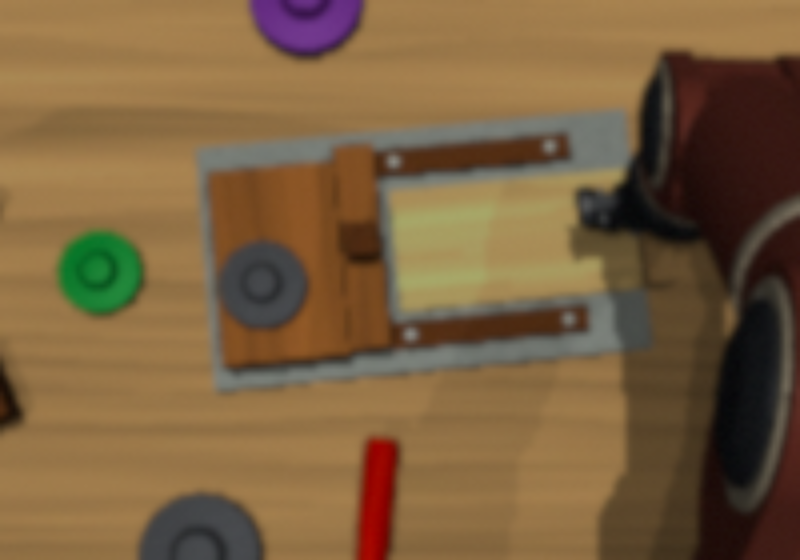

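The tail (crop 392,250) is clear behind the stop, and the blank is seated flat against it with its weight on top. Next I carry the board to the tray.

Run:
```python
from h import *
e=tojig(env.observe()["ee_pos"])
env.line_to(list(W(e[0],e[1]-.03,.028)),vel=.1)
env.line_to(list(W(e[0],e[1]-.04,.12)),vel=.12)
d=np.array([np.cos(np.radians(121.2)),np.sin(np.radians(121.2))]); C=np.array([.4518,-.3374])-.089*d
env.goto(list(np.r_[C,.12]),[180,0,31.2]); st("above")
p,dd,i=cam("top"); X=cloud(dd,i); save("above",cv2.resize(p[130:330,370:570],None,fx=3,fy=3))
hsv=cv2.cvtColor(p,cv2.COLOR_RGB2HSV)
m=(X[...,2]>.07)&(X[...,2]<.14)&(dd>0); m[:, :380]=0; m[:,540:]=0; m&=(hsv[...,0]>14)&(hsv[...,0]<32)&(hsv[...,1]>60)
P=X[m]; a=np.linalg.lstsq(np.c_[P[:,:2]-C,np.ones(len(P))],P[:,2],rcond=None)[0]; print(len(P),"slope along",a[:2]@d,"z",a[2])
```

```text
above t 16.82 p [ 0.4991 -0.4109  0.1195] F [ 1.7  1.  -1. ] w 0.231 j7 -32.3
2408 slope along -0.05358567155737983 z 0.11837494497788298
```

View pics/above.png

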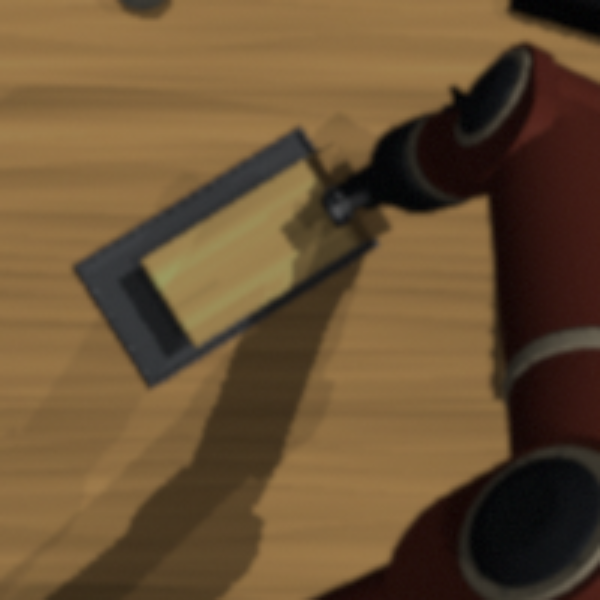

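The board is above the tray and aligned with it; the apparent offset is parallax from its 0.1 m height. I lower and release it, then slide the stop back.

Run:
```python
from h import *
d=np.array([np.cos(np.radians(121.2)),np.sin(np.radians(121.2))]); C=np.array([.4518,-.3374])-.089*d
env.line_to(list(np.r_[C,.0205]),vel=.06,contact_N=15); st("low")
move_gripper(.5,60); st("open")
s=env.observe()["ee_pos"]; env.line_to([s[0],s[1],.15],vel=.12); st("up")
env.goto(list(W(-.001,.0441,.17)),[180,0,96]); st("over post")
p,dd,i=cam("top"); X=cloud(dd,i); save("tray",cv2.resize(p[130:330,370:570],None,fx=3,fy=3))
hsv=cv2.cvtColor(p,cv2.COLOR_RGB2HSV); m=np.zeros(dd.shape,bool); m[170:265,390:505]=1
m&=(X[...,2]>.007)&(hsv[...,1]>60)&(X[...,2]<.06)&(hsv[...,0]<32)
m=cv2.morphologyEx(m.astype(np.uint8),cv2.MORPH_OPEN,np.ones((3,3)))>0
P=X[m]; r=cv2.minAreaRect((P[:,:2]*1000).astype(np.float32)); print(r)
B=P[P[:,2]<.025]; a=np.linalg.lstsq(np.c_[B[:,:2]-r[0][0]*0-[.4518,-.3374],np.ones(len(B))],B[:,2],rcond=None)[0]; print("board plane",a)
```

```text
low t 18.68 p [ 0.4982 -0.4137  0.0209] F [ 0.1  0.  -2.2] w 0.235 j7 -34.2
open t 19.03 p [ 0.498  -0.4136  0.0207] F [-0.   0.6 -0.2] w 0.503 j7 -34.2
up t 20.27 p [ 0.4975 -0.4132  0.149 ] F [ 0.1  0.6 -0.5] w 0.5 j7 -31.6
over post t 22.19 p [0.5144 0.1165 0.1697] F [-0.1  0.6  0.8] w 0.502 j7 -32.4
((455.09429931640625, -342.4033508300781), (91.51127624511719, 215.52120971679688), 31.922292709350586)
board plane [ 0.00587682 -0.00487495  0.01118547]
```

View pics/tray.png

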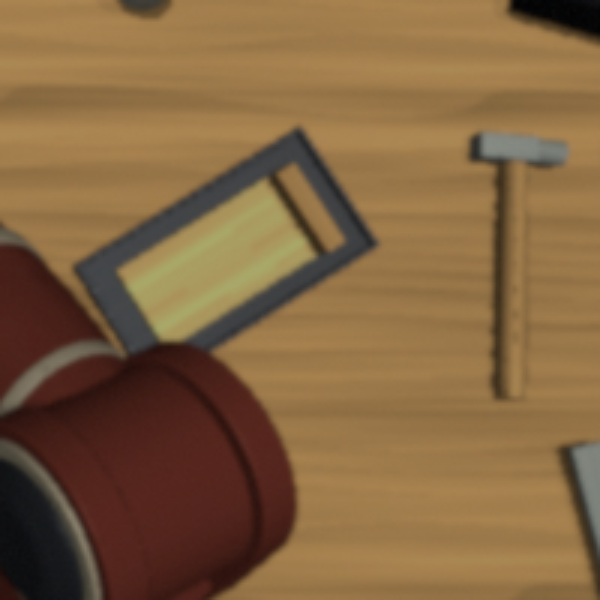

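The board lies flat in the tray (crop 215,260) with the cleat up (308,208). Its top is at 11 mm and it is level. Now I return the stop.

Run:
```python
from h import *
env.line_to(list(W(-.001,.0441,.056)),vel=.1); st("down")
move_gripper(0,80); s=st("grip"); e=tojig(s["ee_pos"]); print(e)
hit=env.line_to(list(W(e[0],-.06,.056)),vel=.05,contact_N=24); s=st("back"); print(hit,tojig(s["ee_pos"]))
move_gripper(.5); s=env.observe()["ee_pos"]; env.line_to([s[0],s[1],.2],vel=.15)
env.goto([.35,-.5,.3],[180,0,30]); st("away")
p,o=rects(.043,.09); [print(k) for k in o]; save("end",p)
p,o=rects(.072,.1); [print(k) for k in o]
```

```text
down t 23.53 p [0.5143 0.1184 0.0566] F [ 0.4  0.4 -0. ] w 0.493 j7 -39.7
grip t 23.84 p [0.5129 0.1182 0.0568] F [-2.5 -0.8  4.8] w 0.261 j7 -39.7
[-0.0018666   0.04410097]
back t 25.3 p [0.5201 0.0496 0.0568] F [0.5 2.1 1.9] w 0.263 j7 -32.1
True [-0.00189142 -0.02488763]
away t 28.83 p [ 0.3515 -0.4985  0.2999] F [ 0.8  0.6 -0.3] w 0.502 j7 -17.2
(array([-0.0001, -0.0249]), array([521.9,  49.7]), array([148.8,  30.1]), 6.0, np.float64(0.0542))
(array([-0.0072,  0.1044]), array([501.3, 177.5]), array([140.4,  90.2]), 6.0, np.float64(0.0576))
(array([-0.0001, -0.025 ]), array([521.9,  49.6]), array([25.6, 22.4]), 0.4, np.float64(0.0801))
(array([-0.023 ,  0.1154]), array([484.5, 186.9]), array([23.4, 23.9]), 16.8, np.float64(0.0769))
```

View pics/end.png

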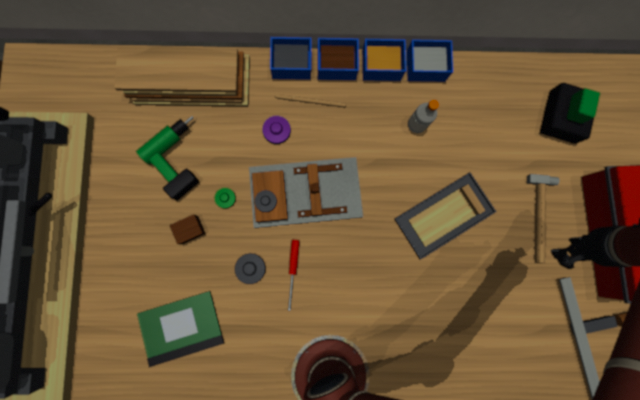

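The stop (315,190) is back with the blank and weight in place, and the board (445,217) is in the tray. I'll pull the stop again to make sure the force hit was really the end of its travel.

Run:
```python
from h import *
env.goto(list(W(-.001,-.0249,.17)),[180,0,96]); env.line_to(list(W(-.001,-.0249,.056)),vel=.1)
move_gripper(0,90); e0=tojig(env.observe()["ee_pos"])
for dy in(.008,.016,.024,.032):
    hit=env.line_to(list(W(e0[0],e0[1]-dy,.056)),vel=.03,contact_N=35); s=st(dy); print(hit,tojig(s["ee_pos"])-e0)
    if hit: break
move_gripper(.5); s=env.observe()["ee_pos"]; env.line_to([s[0],s[1],.2],vel=.15)
env.goto([.35,-.5,.3],[180,0,30]); st("away")
p,o=rects(.043,.09); [print(k) for k in o]
```

```text
0.008 t 33.07 p [0.5202 0.0495 0.0569] F [-2.7 12.8  0. ] w 0.26 j7 -40.5
False [ 2.74249579e-05 -2.37631945e-05]
0.016 t 33.48 p [0.5202 0.0493 0.0569] F [-3.1 23.6 -5.7] w 0.262 j7 -39.6
False [ 4.55607284e-05 -1.42919500e-04]
0.024 t 33.9 p [0.5203 0.0491 0.057 ] F [ -5.4  34.6 -10.5] w 0.266 j7 -38.8
False [ 0.00012676 -0.0003828 ]
0.032 t 34.32 p [0.5204 0.0488 0.0571] F [ -7.1  45.6 -15. ] w 0.259 j7 -38.0
False [ 0.00017917 -0.00065561]
away t 37.75 p [ 0.3516 -0.4983  0.2999] F [-0.1  0.6 -0.1] w 0.503 j7 -22.9
(array([-0.0005, -0.0249]), array([521.5,  49.6]), array([147.8,  30. ]), 6.0, np.float64(0.0542))
(array([-0.0068,  0.1043]), array([501.8, 177.5]), array([140.9,  90.2]), 5.8, np.float64(0.0575))
```

The stop held against a 45 N pull without moving, so it is at its rear end. Everything is in place, so I hand in.

```bash
python3 -c "
from h import *
print(job.hand_in())"
```

```text
the job is handed in; nothing more can be done
None
```

The job is handed in, but no verdict came back: by my measurements the board is flat in the tray cleat up, the blank is flat and within about 2 mm of its start with the weight on it, the stop is at its rear end, and I left the bystanders alone.

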